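# Set the stock tags of the sample board

## Robot

A 6-joint arm with a two-finger parallel gripper is mounted at the origin on the work surface. World frame = base frame: x ahead of the robot, y to its left, z up, the work surface at z = 0. Lengths are in m, angles in degrees, forces in N, time in s.
With the tool pointing down it reaches from about 0.325 to 0.85 m from the base axis. Payload 15.5 kg.
Tool frame: the origin (TCP) lies at the very end of the fingers, on their centre line; the grasp point (between the pads) lies arm.grip_depth behind it (arm.grip_depth is the distance from the TCP to the grasp point, in m); z points along the fingers, y is the direction in which the jaws open and shut (so a half turn about z gives the same grasp; the last joint's range is limited). The gripper opens to 91 mm and grips with 3 to 60 N. Pads are 32 mm wide; open, the fingers measure 118 mm over their backs; the gripper's body (76 mm by 178 mm) begins 60 mm behind the grasp point.
Start: joints at [-80.357, 28.281, 77.091, -0, 74.628, -5.472], TCP at [0.163, -0.603, 0.214] pointing down, gripper open.
Joint ranges: [-166.48, 166.48], [-47.26, 123.95], [12.59, 153.08], [-70.14, 250.14], [6.76, 159.57], [-176.63, 176.63]. Speed limits (degrees/s): [108.29, 108.29, 147.25, 172.46, 172.46, 172.46].

## Interface

Orientations are given as a 3x3 rotation matrix whose columns are the frame's x, y, z axes.
In Python, from rig import arm gives the robot as it stands. Calls block until the motion is done:
- arm.move_to(position, orientation): joint-space move of the TCP to a pose.
- arm.move_l(position, orientation=None, feed=0.15): straight line of the TCP; orientation=None keeps the orientation; feed is the mean speed in m/s.
- arm.move_joints(angles): joint-space move.
- arm.grip(opening): finger opening in m; the grip force is fixed at half the most; returns when the fingers have stopped.
- arm.sleep(seconds).
- arm.solve_ik(position, orientation): joint angles nearest the present ones, or None.
- arm.snapshot(name): name is "scene" or "top"; returns the picture (480x640x3 uint8, red, green, blue); there is no depth.
- arm.get_calibration(name): a dict with "intrinsics" (3x3 intrinsics, pixels), "cam_to_world" (4x4, takes a point from camera to world coordinates). Camera axes: x right, y down, z forward; pixel columns grow to the right and rows downward; lengths in m; the calibration is good to about 2 mm. A picture is of the moment at which its call begins. get_calibration takes no time and is no camera call.
A pose or a line that the arm cannot do raises arm.Unreachable and nothing moves.
- arm.sign_off(): hands the job in, once; it reports no verdict.
Readings, each from a call of its own:
- arm.current_t(): time.
- arm.current_joint_positions(): joint angles.
- arm.current_dq(): joint speeds.
- arm.current_tau(): joint torques, N m.
- arm.current_ee_pos(): TCP position.
- arm.current_tool_rot(): TCP orientation.
- arm.current_force(): force on the tool from outside, world axes, zero at the start.
- arm.current_torque(): the same for the moment, N m.
- arm.current_width(): finger opening in m.
Only numpy, scipy, OpenCV 4.12 (cv2) and the standard library are available. Lean on these libraries where they do the work, as an engineer would, in place of code of your own. Each camera call takes 0.05 s, during which the arm holds its last target. There are 200 camera calls.

## Task

The sample bins on the status board have been restocked, but the flip tags in front of them are out of date. Push over the tags that are wrong, so that every full bin's tag leans towards its bin and shows the face with the raised disc, and the tag of the bin that is not full leans towards the robot and shows the face with the raised bar. Only push the tags, gently and without pinching them, and leave the bins and everything else standing where they are.

Things in the scene. Friction and masses are not known exactly. Their poses are not given: they have to be found in the camera images.
- board: Fixed grey status board lying on the bench, 340 x 520 x 10 mm (x, y, z). Origin at its underside, below the line of tag hinges; x axis away from the robot, from tags to bins, y along the row; turned by up to 0.12 rad. Four places, 120 mm apart along y, each with one tag and, 0.17 m beyond the tag's hinge along +x, one bin.
- hinge1 (a point): Middle of the hinge pin of tag 1, 15 mm above the board's top. Pin along y; x points to the bin of the same place, z up. Two small steel ears 36 mm to either side carry the pin, tops 7 mm above it. Tag numbers say nothing of the order along the board: a tag's bin is the one straight beyond it. The tag turns freely (under 1 N at its edge) and, once past upright, falls to its other stop.
- tag1 (a joint): White flap 60 mm wide, 60 mm from pin to free edge, 4 mm thick, 25-50 g. 0 = upright; +0.6 (stop) = leans to its bin, face with raised round DISC (full) looks up to the robot; -0.6 (stop) = leans to the robot, face with raised straight BAR (not full) shown. At a stop the free edge is 34 mm sideways from the pin and 50 mm above it, open space below. Over 25 N breaks it.
- hinge2 (a point): Middle of the hinge pin of tag 2, 15 mm above the board's top. Pin along y; x points to the bin of the same place, z up. Two small steel ears 36 mm to either side carry the pin, tops 7 mm above it. Tag numbers say nothing of the order along the board: a tag's bin is the one straight beyond it. The tag turns freely (under 1 N at its edge) and, once past upright, falls to its other stop.
- tag2 (a joint): White flap 60 mm wide, 60 mm from pin to free edge, 4 mm thick, 25-50 g. 0 = upright; +0.6 (stop) = leans to its bin, face with raised round DISC (full) looks up to the robot; -0.6 (stop) = leans to the robot, face with raised straight BAR (not full) shown. At a stop the free edge is 34 mm sideways from the pin and 50 mm above it, open space below. Over 25 N breaks it.
- hinge3 (a point): Middle of the hinge pin of tag 3, 15 mm above the board's top. Pin along y; x points to the bin of the same place, z up. Two small steel ears 36 mm to either side carry the pin, tops 7 mm above it. Tag numbers say nothing of the order along the board: a tag's bin is the one straight beyond it. The tag turns freely (under 1 N at its edge) and, once past upright, falls to its other stop.
- tag3 (a joint): White flap 60 mm wide, 60 mm from pin to free edge, 4 mm thick, 25-50 g. 0 = upright; +0.6 (stop) = leans to its bin, face with raised round DISC (full) looks up to the robot; -0.6 (stop) = leans to the robot, face with raised straight BAR (not full) shown. At a stop the free edge is 34 mm sideways from the pin and 50 mm above it, open space below. Over 25 N breaks it.
- hinge4 (a point): Middle of the hinge pin of tag 4, 15 mm above the board's top. Pin along y; x points to the bin of the same place, z up. Two small steel ears 36 mm to either side carry the pin, tops 7 mm above it. Tag numbers say nothing of the order along the board: a tag's bin is the one straight beyond it. The tag turns freely (under 1 N at its edge) and, once past upright, falls to its other stop.
- tag4 (a joint): White flap 60 mm wide, 60 mm from pin to free edge, 4 mm thick, 25-50 g. 0 = upright; +0.6 (stop) = leans to its bin, face with raised round DISC (full) looks up to the robot; -0.6 (stop) = leans to the robot, face with raised straight BAR (not full) shown. At a stop the free edge is 34 mm sideways from the pin and 50 mm above it, open space below. Over 25 N breaks it.
- bin_vials: Loose black open bin 96 x 92 x 45 mm (x, y, z), about 0.6 kg, origin at the centre of its underside, standing on the board 0.17 m beyond a tag's hinge; full: nine glass vials with wide caps, 25 mm across, in three rows of three, tops 62 mm above its underside.
- bin_tubes: Loose black open bin 96 x 92 x 45 mm (x, y, z), about 0.6 kg, origin at the centre of its underside, standing on the board 0.17 m beyond a tag's hinge; full: nine slimmer, taller glass tubes, 20 mm across, in three rows of three, tops 70 mm above its underside.
- bin_jars: Loose black open bin 96 x 92 x 45 mm (x, y, z), about 0.6 kg, origin at the centre of its underside, standing on the board 0.17 m beyond a tag's hinge; full: four squat jars 39 mm across, two by two, filling it, tops 58 mm above its underside.
- bin_low: Loose black open bin 96 x 92 x 45 mm (x, y, z), about 0.6 kg, origin at the centre of its underside, standing on the board 0.17 m beyond a tag's hinge; not full: only two capped vials are left in it, the rest of its floor is bare.
- vial_a: Bystander: loose capped glass vial standing on the board between two places (not in a bin), 24 mm across, 50 mm tall, origin at the centre of its underside.
- vial_b: Bystander: loose capped glass vial standing on the board between two places (not in a bin), 24 mm across, 50 mm tall, origin at the centre of its underside.
- vial_c: Bystander: loose capped glass vial standing on the board between two places (not in a bin), 24 mm across, 50 mm tall, origin at the centre of its underside.
- wash_bottle: Bystander: wash bottle 60 mm across, 165 mm tall with a bent spout, left of the board, origin at the centre of its underside.
- beaker: Bystander: glass cup 70 mm across, 85 mm tall, at the right, nearer the robot, origin at the centre of its underside.
- sample_jar: Bystander: lidded jar 60 mm across, 75 mm tall, right of the board, origin at the centre of its underside.
- spatula: Bystander: steel lab spoon 170 mm long lying on the bench, left and nearer the robot.

How it is judged:
By the outcome, as a careful person would: the job done as asked, in the order asked, and still so for the second after the job is handed in, with the robot touching nothing.
It also fails if it takes over 67 s, if anything falls off the work surface, if the arm or the gripper's body presses on something with over 40 N, if the wrist force passes 120 N, or if a joint passes its speed limit or range.

## Working session

There is one attempt and no reset: what is moved stays moved. The work goes in short steps, each a Python script; the robot and the scene stay as the last script left them, time stands still between calls to the robot, and variables do not carry over. Pictures are saved under pics/ and viewed, about 8 in all and at most 12, crops included, and the job is handed in when it is done.

```bash
mkdir -p pics; python3 - <<'E'
from rig import arm
import cv2,numpy as np
for n in("scene","top"):
    im=arm.snapshot(n); cv2.imwrite(f"pics/{n}0.png",im[:,:,::-1])
    c=arm.get_calibration(n); print(n,np.round(c["intrinsics"],1).tolist(),np.round(c["cam_to_world"],3).tolist())
print(arm.grip_depth,arm.current_t())
E
```

```text
scene [[535.6, 0.0, 322.3], [0.0, 535.6, 236.8], [0.0, 0.0, 1.0]] [[0.253, 0.606, -0.755, 1.374], [0.968, -0.161, 0.195, -0.235], [-0.003, -0.779, -0.626, 0.784], [0.0, 0.0, 0.0, 1.0]]
top [[589.3, 0.0, 321.1], [0.0, 589.3, 237.5], [0.0, 0.0, 1.0]] [[-0.018, -0.988, 0.153, 0.26], [-1.0, 0.018, 0.002, 0.003], [-0.005, -0.153, -0.988, 1.727], [0.0, 0.0, 0.0, 1.0]]
0.0188 0.1
```

View pics/top0.png

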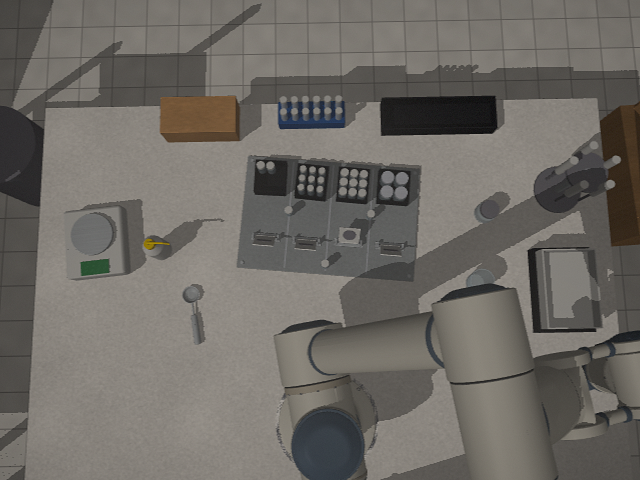

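View pics/scene0.png

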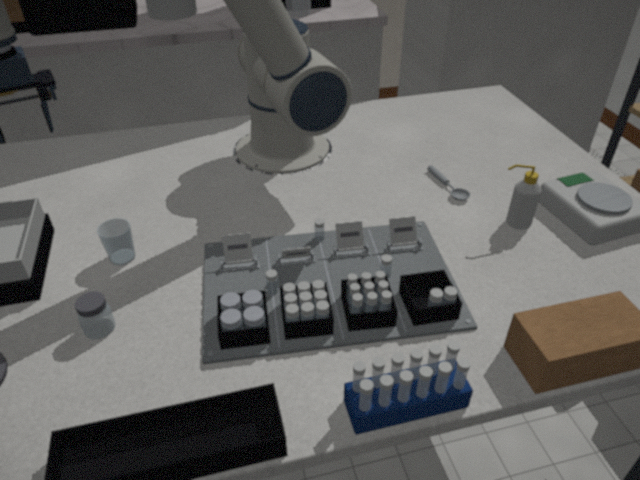

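Top view: the bins from left to right look like low (270,177), tubes (312,181), vials (353,184) and jars (394,187). The tags are at (265,238), (307,241), (349,235) and (391,246), and the third looks different from the rest. I'll zoom both views to confirm.

```bash
python3 - <<'E'
import cv2,numpy as np
a=cv2.imread("pics/top0.png")[145:290,230:430]; b=cv2.imread("pics/scene0.png")[205:360,190:480]
a=cv2.resize(a,None,fx=4,fy=4,interpolation=cv2.INTER_CUBIC); b=cv2.resize(b,None,fx=2.75,fy=2.75,interpolation=cv2.INTER_CUBIC)
cv2.imwrite("pics/a.png",a);cv2.imwrite("pics/b.png",b)
E
```

```text
(no output)
```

View pics/a.png

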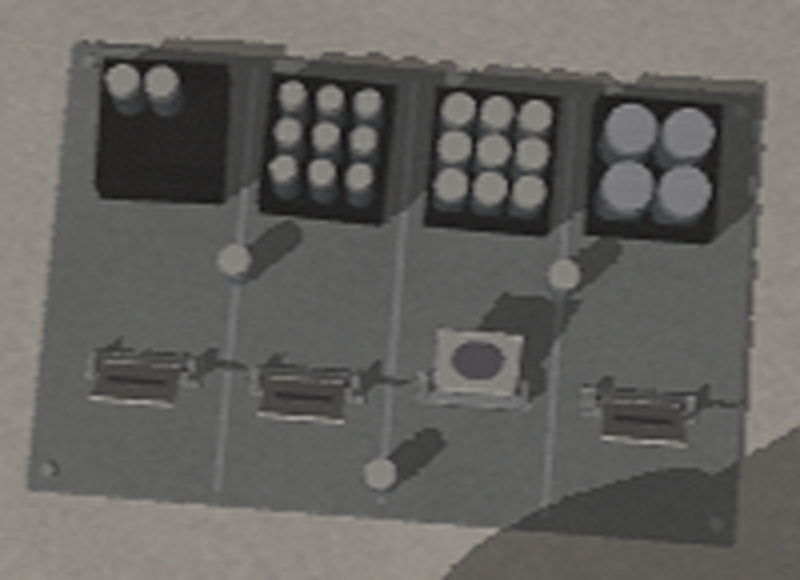

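View pics/b.png

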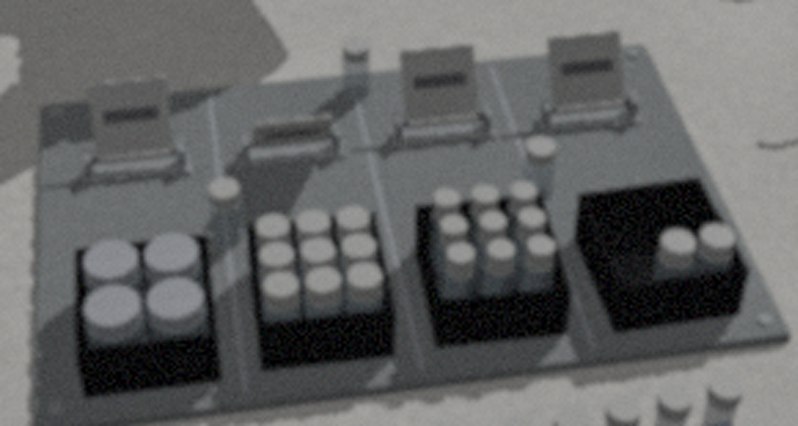

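The zooms show the bins left to right as low, tubes, vials and jars. The vials tag shows its disc, which is correct, and the low bin's tag shows its bar, also correct. The tubes and jars tags show the bar, so places 2 and 4 need to be flipped. Next I'll locate the hinges from the ears in the top view and check them against the scene view.

```bash
cat > h.py <<'E'
from rig import arm
import numpy as np, cv2
def ray(n,uv,z):
    c=arm.get_calibration(n);T=c["cam_to_world"]
    d=T[:3,:3]@np.linalg.solve(c["intrinsics"],[uv[0],uv[1],1]);o=T[:3,3]
    return (o+d*(z-o[2])/d[2])[:2]
def top(p,z): return ray("top",(230+(p[0]-1.5)/4,145+(p[1]-1.5)/4),z)
def sc(p,z): return ray("scene",(190+(p[0]-.9)/2.75,205+(p[1]-.9)/2.75),z)
E
python3 - <<'E'
from h import *
cor=[top(p,.01) for p in[(78,42),(765,82),(735,545),(28,490)]]
print("corners",np.round(cor,3).tolist())
d=cor[0]-cor[1]+cor[3]-cor[2]; print("yaw rad",np.arctan2(-d[0],d[1]))
# free edge, mid (z=.075) top view and scene view
T=[(132,401),(301,419),None,(643,442)]; S=[(582,36),(437,49),None,(126,83)]
ears=[((97,357),(187,372)),((257,378),(357,385)),((423,385),(527,397)),((587,398),(690,408))]
for t,s,e in zip(T,S,ears):
    print("ears",np.round([top(p,.03) for p in e],3).tolist(), "edge", t and np.round(top(t,.075),3), s and np.round(sc(s,.075),3))
print("bins z.055",[np.round(top(p,.055),3).tolist() for p in [(165,130),(328,147),(490,160),(655,170)]])
print("vial",np.round([top(p,.06) for p in[(233,262),(563,273),(380,472)]],3).tolist())
yaw=np.arctan2(-d[0],d[1]); c,s=np.cos(yaw),np.sin(yaw)
for k in(1,-1):
    R=np.array([[k*c,k*s,0],[s*k,-c*k,0],[0,0,-1]]); print(arm.solve_ik([.5,-.1,.15],R))
E
```

```text
corners [[0.781, 0.219], [0.741, -0.298], [0.393, -0.261], [0.443, 0.255]]
yaw rad -0.08743726542417543
ears [[0.537, 0.202], [0.525, 0.136]] edge [0.498 0.172] [0.5   0.172]
ears [[0.52, 0.085], [0.513, 0.013]] edge [0.483 0.052] [0.487 0.054]
ears [[0.512, -0.035], [0.502, -0.111]] edge None None
ears [[0.501, -0.154], [0.492, -0.229]] edge [ 0.462 -0.189] [ 0.467 -0.19 ]
bins z.055 [[0.7, 0.149], [0.685, 0.031], [0.673, -0.087], [0.664, -0.207]]
vial [[0.6, 0.1], [0.588, -0.137], [0.446, -0.003]]
[-1.80223059e+01  2.36493505e+01  9.76878527e+01 -2.54444375e-14
  5.86627969e+01  7.69874804e+01]
[-1.80223059e+01  2.36493505e+01  9.76878527e+01 -2.54444375e-14
  5.86627969e+01 -1.03012520e+02]
```

The ear and edge estimates agree to about 3 mm: hinge 2 is near (0.518, 0.050), hinge 4 near (0.498, -0.192), and yaw is about -0.095. Now I'll flip the jars tag and look.

```bash
cat >> h.py <<'E'
yaw=-0.095; c,s=np.cos(yaw),np.sin(yaw); bx=np.array([c,s])
R=np.array([[c,s,0],[s,-c,0],[0,0,-1]])
H={2:np.array([.518,.050]),4:np.array([.4975,-.192])}
def P(k,x,z): return np.r_[H[k]+bx*x,z]
def push(k):
    arm.move_to(P(k,-.085,.20),R)
    arm.move_l(P(k,-.085,.062),feed=.12)
    arm.move_l(P(k,-.055,.062),feed=.08)
    for x in np.arange(-.045,-.003,.01):      # finger face is ~16 mm ahead of the TCP
        arm.move_l(P(k,x,.062),feed=.04); f=arm.current_force(); print(round(x,3),np.round(f,1))
        if np.abs(f).max()>10: print("stop");break
    arm.move_l(P(k,-.085,.062),feed=.12)
    arm.move_l(P(k,-.085,.20),feed=.15)
    print("t",arm.current_t())
E
python3 - <<'E'
from h import *
arm.grip(0); push(4)
im=arm.snapshot("scene"); cv2.imwrite("pics/s1.png",cv2.resize(im[190:370,170:490,::-1],None,fx=2.4,fy=2.4,interpolation=cv2.INTER_CUBIC))
E
```

```text
-0.045 [-0.1 -0.3 -0.3]
-0.035 [0.  0.3 0.3]
-0.025 [ 0.6  1.  -0.2]
-0.015 [0.1 0.9 0.3]
-0.005 [ 0.6  0.8 -0.1]
t 8.95
```

View pics/s1.png

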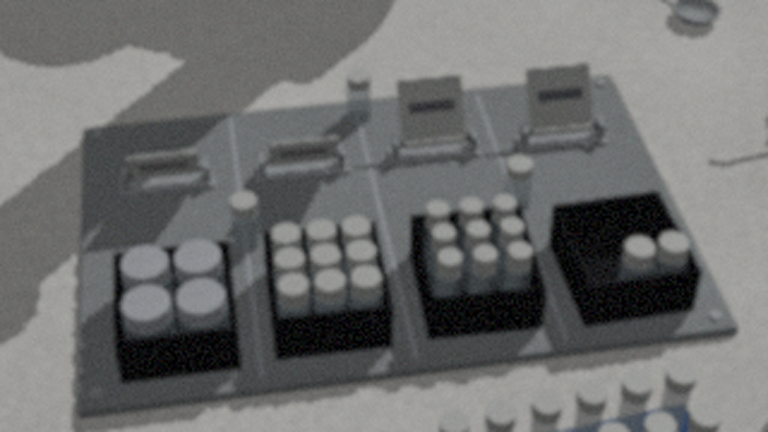

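The jars tag at (165,165) now leans to its bin, like the vials tag, and nothing else has moved. Next is the tubes tag. After it I'll move the arm clear and check both views.

```bash
python3 - <<'E'
from h import *
push(2)
arm.move_joints([-80.357,28.281,77.091,0,74.628,-5.472]); arm.sleep(.5)
a=cv2.resize(arm.snapshot("scene")[190:370,170:490,::-1],None,fx=1.9,fy=1.9,interpolation=cv2.INTER_CUBIC)
b=cv2.resize(arm.snapshot("top")[145:290,230:430,::-1],None,fx=1.7,fy=1.7,interpolation=cv2.INTER_CUBIC)
o=np.zeros((590,608+0,3),np.uint8); o[:a.shape[0],:a.shape[1]]=a; o[342:342+b.shape[0],:b.shape[1]]=b[:248]
cv2.imwrite("pics/s2.png",o); print(arm.current_t())
E
```

```text
-0.045 [-0.8 -0.8 -0.2]
-0.035 [-0.2  0.4 -0.2]
-0.025 [-0.3  0.7 -0.3]
-0.015 [ 0.1 -0.9  0.4]
-0.005 [-0.1  0.1  0.4]
t 15.6667
18.8
```

View pics/s2.png

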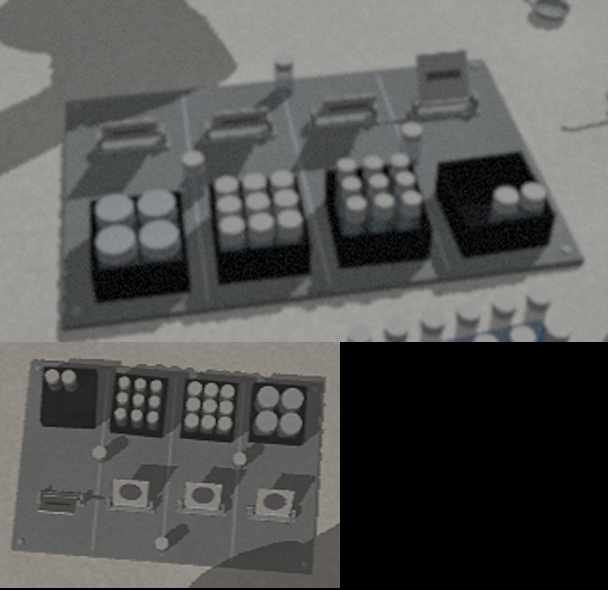

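The three full bins' tags show their discs, at (130,492), (204,495) and (274,503) in the top view. The low bin's tag at (58,500) shows its bar. The bins and vials stand unmoved, so I'm handing in.

```bash
python3 -c "
from rig import arm
arm.sign_off()"
```

```text
the job is handed in; nothing more can be done
```

I pushed over the two wrong tags, those of the tubes bin and the jars bin, and handed the job in shortly after 18.8 s on the robot's clock. I used closed fingers for both. The wrist force read after each 1 cm step of the pushes was never over about 1 N.

My last check was one picture from each camera, taken with the arm back at its start pose. The tubes, vials and jars tags lean to their bins and show the disc. The tag of the bin that is not full still leans to the robot and shows the bar. In these pictures, which covered the board only, the bins and the loose vials stand where they were. I did not look again at the wash bottle, beaker, sample jar and spatula after the moves. No check failed or disagreed.

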